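# Press and lock the contact plunger of a board test nest

### The job

The circuit board in the aluminium test nest is ready for testing: by the black fin, gently push the spring-loaded contact plunger down until you feel it bottom on its stop, and while holding it down slide the keeper all the way under the lip of the steel catch, up to the upright. Let go so that the keeper alone holds the plunger down, never force anything hard against the catch, and do not disturb the other things on the bench.

Things in the scene. Friction and masses are not known exactly. Their poses are not given: they have to be found in the camera images.
- nest: fixed test nest: aluminium base plate 150 (x) x 220 (y) x 14 mm carrying a green circuit board; origin under the plate's middle, on the bench; z up, y along its long side: the keeper slides home towards +y. Over its middle a black guide block (60 x 44 mm, top 56 mm above the bench) guides the plunger; the steel catch stands at its +y side.
- catch_foot (a point): point at the foot of the catch, 20 mm above the bench, in the plane of its upright's inner face (nest y = +61 mm). The catch is a steel C, 34 mm wide in x, open to -y. Upper jaw = lip, 18 mm thick, over nest y = +42 to +61, top 97 to 111 mm above the bench. Lower jaw = the plunger's depth stop. Its height is set anew each time, unmeasured. Load it with at most 35 N: near the stop, press slower than 15 mm/s.
- plunger (a joint): depth of the spring plunger, m: 0 up, grows straight down. Its head, a plate 50 x 60 x 6 mm, carries the keeper. The spring resists with about 4 N, plus 0.45 N per mm; it bottoms hard on the catch's lower jaw at 8 to 20 mm (unknown, by feel), where the keeper's top is only 2 mm below the lip. It springs up if let go untrapped; trapped it stays 5 to 18 mm down.
- keeper (a joint): travel of the keeper along the nest's +y on the plunger's head, m, about 1 N of friction: 0 to 0.004 at the start, about 0.024 fully home, where its tongue meets the catch's upright. The tongue strikes the lip's face at about 0.005 unless the plunger is down to within 2 mm of its stop.
- keeper_grip (a point): middle of the black upright fin on the keeper: 12 mm thick (nest x), 34 mm long (nest y), 30 mm tall (15 above, 15 below this point); 113 mm above the bench when up. It stands on the flat steel keeper plate (60 mm x by 56 mm y, 8 thick), a ledge on both sides of the fin on which fingertips can push; its tongue, 30 mm wide, ends 45 mm to +y of this point.
- jar: small round plastic jar with black lid, 36 mm across, 45 mm tall, loose; origin under its centre
- driver: screwdriver lying on the bench, 160 mm long, loose
- module: small loose green circuit board, 70 x 50 x 11 mm; origin under its centre
- spool: metal ring-shaped spool, 56 mm across, 35 mm tall, loose; origin under its centre
- brush: small brush lying on the bench, 150 mm long, loose
- heatsink: finned aluminium heat sink, 50 x 50 x 26 mm, loose; origin under its centre
- tray: open black parts tray, 120 x 180 x 30 mm, six pockets, loose; origin under its centre

How it is judged:
By the outcome, as a careful person would: the job done as asked, in the order asked, and still so for the second after the job is handed in, with the robot touching nothing.
It also fails if it takes over 35 s, if anything falls off the work surface, if the arm or the gripper's body presses on something with over 40 N, if the wrist force passes 120 N, or if a joint passes its speed limit or range.

### The arm

A 6-joint arm with a two-finger parallel gripper is mounted at the origin on the work surface. World frame = base frame: x ahead of the robot, y to its left, z up, the work surface at z = 0. Lengths are in mm, angles in rad, forces in N, time in s.
With the tool pointing down it reaches from about 350 to 975 mm from the base axis. Payload 7.1 kg.
Tool frame: the origin (TCP) lies at the very end of the fingers, on their centre line; the grasp point (between the pads) lies 19 mm behind it; x points along the fingers, y is the direction in which the jaws open and shut, and the axes are right-handed (so a half turn about x gives the same grasp; the last joint's range is limited). The gripper opens to 88 mm and grips with 3 to 60 N. Pads are 20 mm wide; open, the fingers measure 115 mm over their backs; the gripper's body (75 mm by 178 mm) begins 61 mm behind the grasp point.
Start: joints at [1.307, 0.423, 1.63, -0, 1.089, -0.019], TCP at [151.445, 606.357, 222.675] pointing down, gripper open.
Joint ranges: [-3, 3], [-0.9, 2.11], [0.09, 2.58], [-1.31, 4.45], [0.11, 2.69], [-2.54, 2.54]. Speed limits (rad/s): [2.39, 2.39, 3.01, 3.14, 3.14, 3.14].

### API

Orientations are given as a rotation vector (axis times angle).
In Python, from workcell import ctrl gives the robot as it stands. The module is installed in compiled form; this text tells all that it offers.
- The arm moves only by the tool carry_out, never from a script. Its argument "commands" is a list of rows, each a list of 6 numbers: the shift along the tool's x, y, z in m, then the turn, a rotation vector about the tool's x, y, z in degrees. In form: [[tx, ty, tz, rx, ry, rz], ...]. A call has 1 to 8 rows; each row shifts and turns the pose as measured when the row begins, along the tool's axes as they then stand; what a row does not reach is not made up. A row lasts 1/8 s, in which the tool goes at most 62.5 mm and 10.7 degrees, less where a joint would pass 70% of its speed; a pose out of reach is approached as far as the arm can. A call with a gripper value outside its range is refused whole. "grip" is the closure, from 0 (fully open) to 1 (shut), set as the call begins (left out, the last holds). The fingers move at their own pace and stop on an object; the grip force is fixed at half the most. Time passes only in rows, so rows that do not move let the fingers close. It gives the time, the measured TCP pose, the force and the opening at its end, in the units of the state.
- ctrl.get_obs(): the state, without advancing time (a new reading comes with each control period).
- ctrl.get_image(name): name is "scene" or "top"; returns a dict with "pixels" (400x640x3 uint8, blue, green, red), "intrinsics" (3x3 intrinsics, pixels), "rvec" (rotation vector, rad) and "tvec" (3), from world to camera coordinates, as OpenCV has them. Camera axes: x right, y down, z forward; pixel columns grow to the right and rows downward; lengths in mm; the calibration is good to about 2 mm. A picture is of the moment at which its call begins. There is no depth.
- ctrl.close_job(): hands the job in, once; it reports no verdict.
The state is a dict: "t": time; "qpos": joint angles; "qvel": joint speeds; "joint_torque": joint torques, N m; "ee_pos": TCP position; "orientation": TCP orientation; "ft_force": force on the tool from outside, world axes, zero at the start; "moment": the same for the moment, N m; "width": finger opening in mm.
Only numpy, scipy, OpenCV 4.12 (cv2) and the standard library are available. Lean on these libraries where they do the work, as an engineer would, in place of code of your own. Each camera call takes 0.05 s, during which the arm holds its last target. There are 200 camera calls.

## Working session

There is one attempt and no reset: what is moved stays moved. The work goes in short steps, Python scripts to look and compute and a tool call to move; the robot and the scene stay as the last step left them, time stands still between calls to the robot, and variables do not carry over. Pictures are saved under pics/ and viewed, about 8 in all and at most 12, crops included, and the job is handed in when it is done.

Besides the shell and the picture viewer there is one more tool, called as name(argument=value, ...), one argument or row to a line, values as JSON. carry_out: Moves the arm, as the interface text tells. Its arguments: {"type":"object","properties":{"commands":{"type":"array"},"grip":{"type":"number"}},"required":["commands"]}

```bash
mkdir -p pics
cat > h.py <<'E'
from workcell import ctrl
import numpy as np, cv2
def cam(n):
    d=ctrl.get_image(n); R=cv2.Rodrigues(np.array(d["rvec"],float))[0]
    return d["pixels"],np.array(d["intrinsics"],float),R,np.array(d["tvec"],float).ravel()
def ray(c,uv,z):
    _,K,R,t=c; o=-R.T@t; d=R.T@np.linalg.solve(K,[uv[0],uv[1],1.]); return o+d*(z-o[2])/d[2]
def proj(c,p):
    _,K,R,t=c; q=K@(R@np.array(p,float)+t); return q[:2]/q[2]
E
python3 - <<'E'
from h import *
for n in("scene","top"):
    c=cam(n); cv2.imwrite(f"pics/{n}0.png",c[0]); print(n,-c[2].T@c[3],c[1].tolist())
o=ctrl.get_obs(); print(o)
E
```

```text
scene [1623.89875883 -317.92815863  861.16763869] [[489.6107985951564, 0.0, 316.16359396969216], [0.0, 489.6107985951564, 206.4392976539573], [0.0, 0.0, 1.0]]
top [ 390.23378737  -24.94367725 1465.27456063] [[475.94204097788975, 0.0, 314.86466076048276], [0.0, 475.94204097788975, 196.8474477406548], [0.0, 0.0, 1.0]]
{'t': 0.1, 'qpos': array([ 1.30700561e+00,  4.23764584e-01,  1.63062709e+00, -2.46346637e-05,
        1.08863113e+00, -1.89899705e-02]), 'qvel': array([-1.07477766e-03, -1.14199450e-04, -9.21291590e-04, -4.16981099e-05,
        9.20193265e-04,  1.25432375e-03]), 'joint_torque': array([-4.25764119e-04, -5.45615065e+01, -2.74322301e+01,  6.44792221e-02,
        1.87818386e-02, -5.88929993e-05]), 'ee_pos': array([151.31562423, 605.86569158, 221.97403587]), 'orientation': array([ 0.19105834,  1.56241992, -0.19329185]), 'ft_force': array([0.28659303, 0.5835672 , 0.14740256]), 'moment': array([ 0.01899112, -0.04396586,  0.02764582]), 'width': 88.01094152379505}
```

View pics/scene0.png

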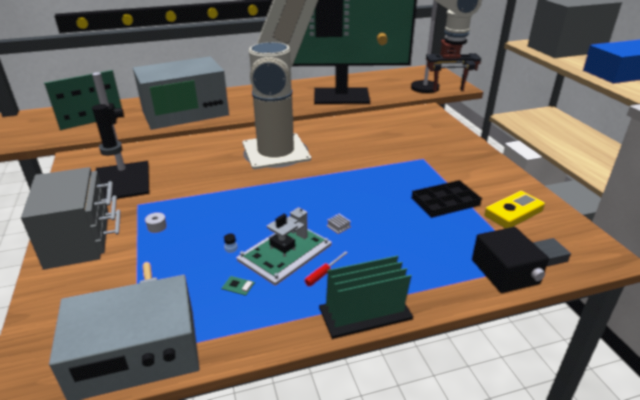

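View pics/top0.png

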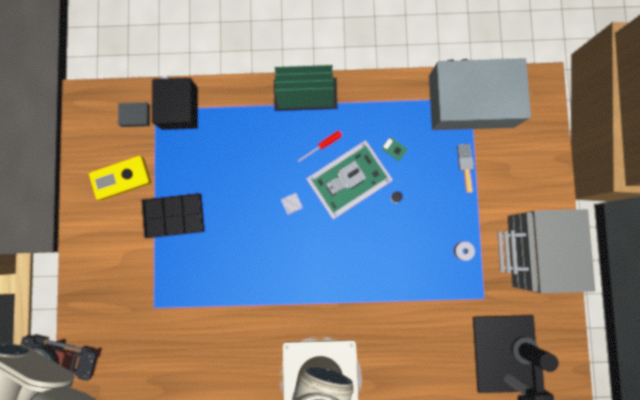

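Scene: nest at about (285,248), with the catch toward (300,220). Top: nest plate at about (349,180), keeper and catch at about (345,178). Next I'll zoom in and find the plate's corners.

Run:
```python
from h import *
ct=cam("top"); cs=cam("scene")
a=cv2.resize(ct[0][130:230,290:420],None,fx=4.6,fy=4.6,interpolation=cv2.INTER_CUBIC)
b=cv2.resize(cs[0][195:290,225:345],None,fx=5,fy=5,interpolation=cv2.INTER_CUBIC)
cv2.imwrite("pics/topc.png",a); cv2.imwrite("pics/scc.png",b)
# plate outline in top: non-blue blob
hsv=cv2.cvtColor(ct[0],cv2.COLOR_BGR2HSV)
m=cv2.bitwise_not(cv2.inRange(hsv,(100,120,60),(125,255,255)))
m[:,:306]=0;m[:,393:]=0;m[:138]=0;m[220:]=0
n,l,s,ce=cv2.connectedComponentsWithStats(m)
for i in range(1,n):
    if s[i,4]>400:
        cn=max(cv2.findContours((l==i).astype(np.uint8),0,1)[0],key=cv2.contourArea)
        r=cv2.minAreaRect(cn); bx=cv2.boxPoints(r); print(r)
        P=np.array([ray(ct,q,14) for q in bx])[:,:2]; print(P.round(1),np.linalg.norm(P-np.roll(P,-1,0),axis=1),P.mean(0))
```

```text
((349.0440673828125, 179.06735229492188), (50.05722427368164, 72.49444580078125), 56.82148742675781)
[[ 601.3   26.8]
 [ 719.2 -164.7]
 [ 585.6 -243.2]
 [ 469.6  -53.2]] [224.92877844 154.99517549 222.61839693 154.00529991] [ 593.9210834  -108.58425181]
```

View pics/topc.png

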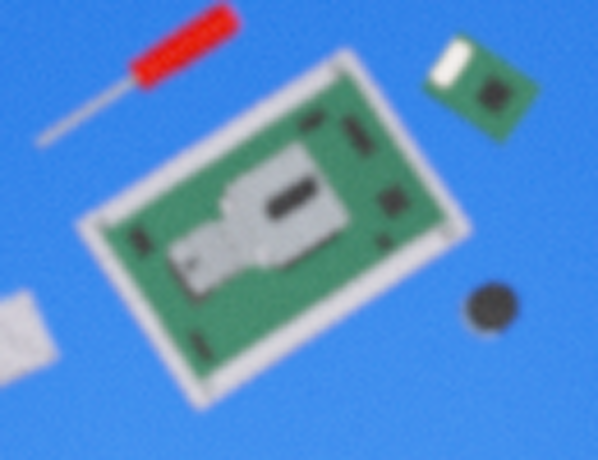

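View pics/scc.png

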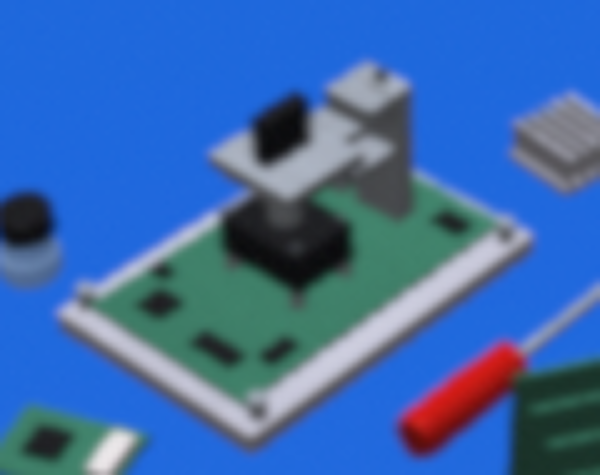

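Zoomed: the fin is at crop (292,198), which is top pixel about (353.5,173). The catch is at the lower left of it, so nest +y points to image left-down. Next I'll measure the fin in both views and work out the approach move.

```bash
cat >> h.py <<'E'
def dark(c,u,v,w,h,thr=75):
    g=cv2.cvtColor(c[0],cv2.COLOR_BGR2HSV)[v-h:v+h+1,u-w:u+w+1]; g=cv2.resize(g[...,2],None,fx=4,fy=4,interpolation=cv2.INTER_CUBIC)
    n,l,s,ce=cv2.connectedComponentsWithStats((g<thr).astype(np.uint8)); i=1+np.argmax(s[1:,4])
    x,y=ce[i]; return np.array([(x+.5)/4-.5+u-w,(y+.5)/4-.5+v-h]),s[i]/np.array([4,4,4,4,16])
def tri(c1,p1,c2,p2):
    A=[];b=[]
    for c,p in((c1,p1),(c2,p2)):
        o=-c[2].T@c[3]; d=ray(c,p,0)-o; d/=np.linalg.norm(d); M=np.eye(3)-np.outer(d,d); A.append(M);b.append(M@o)
    return np.linalg.lstsq(np.vstack(A),np.hstack(b),rcond=None)[0]
E
python3 - <<'E'
from h import *
from scipy.spatial.transform import Rotation as Ro
ct=cam("top"); cs=cam("scene")
for thr in (65,80,95):
    a,sa=dark(ct,353,173,8,6,thr); b,sb=dark(cs,281,219,8,8,thr)
    T=tri(ct,a,cs,b); print(thr,a,sa,b,sb,"tri",T.round(1),"top@121",ray(ct,a,121).round(1),"scene@113",ray(cs,b,113).round(1),proj(ct,T)-a)
yaw=np.deg2rad(31.5); C=np.array([594.5,-108.8]); ex=np.array([np.cos(yaw),np.sin(yaw)]); ey=np.array([-ex[1],ex[0]])
d=T[:2]-C; print("nest xy of fin",d@ex,d@ey)
for k in(-8,-6,-4): print(k, C+k*ey)
o=ctrl.get_obs(); R=Ro.from_rotvec(o["orientation"]); print(R.as_matrix().round(3))
for s in(1,-1):
    Rt=np.column_stack([[0,0,-1],[s*ex[0],s*ex[1],0],np.cross([0,0,-1],[s*ex[0],s*ex[1],0])])
    print(s,np.rad2deg((R.inv()*Ro.from_matrix(Rt)).as_rotvec()))
E
```

```text
Traceback (most recent call last):
  File "h.py", line 12, in dark
    n,l,s,ce=cv2.connectedComponentsWithStats((g<thr).astype(np.uint8)); i=1+np.argmax(s[1:,4])
                                                                             ~~~~~~~~~^^^^^^^^^
ValueError: attempt to get argmax of an empty sequence
```

```bash
cat > m.py <<'E'
from h import *
from scipy.spatial.transform import Rotation as Ro
ct=cam("top"); cs=cam("scene")
print(cv2.cvtColor(ct[0],cv2.COLOR_BGR2HSV)[167:180,345:362,2])
for thr in (85,100,115):
  try:
    a,sa=dark(ct,353,173,8,6,thr); b,sb=dark(cs,281,219,8,8,thr)
    T=tri(ct,a,cs,b); print(thr,a,sa,b,sb,"tri",T.round(1),"top@121",ray(ct,a,121).round(1),"scene@113",ray(cs,b,113).round(1),proj(ct,T)-a)
  except ValueError: print(thr,"none")
yaw=np.deg2rad(31.5); C=np.array([594.5,-108.8]); ex=np.array([np.cos(yaw),np.sin(yaw)]); ey=np.array([-ex[1],ex[0]])
d=T[:2]-C; print("nest xy of fin",d@ex,d@ey)
for k in(-8,-6,-4): print(k, C+k*ey)
o=ctrl.get_obs(); R=Ro.from_rotvec(o["orientation"]); print(R.as_matrix().round(3))
for s in(1,-1):
    Rt=np.column_stack([[0,0,-1],[s*ex[0],s*ex[1],0],np.cross([0,0,-1],[s*ex[0],s*ex[1],0])])
    print(s,np.rad2deg((R.inv()*Ro.from_matrix(Rt)).as_rotvec()))
E
python3 m.py
```

```text
[[173 182 188 192 192 195 190 189 186 186 178 165 159 154 150 143 138]
 [184 189 193 192 193 191 189 188 183 171 154 136 130 141 153 148 142]
 [190 190 192 194 191 192 184 174 161 138 117 100  96 120 149 157 148]
 [189 189 192 191 190 182 168 145 124 101  86  75  79 111 146 160 158]
 [187 190 187 182 175 157 136 113  89  80  69  67  82 109 152 171 168]
 [188 189 180 163 145 121  99  80  71  69  71  80 102 132 167 184 181]
 [188 186 164 139 107  86  79  75  70  74  84 112 138 166 181 187 189]
 [187 179 153 113  87  72  73  77  82  96 121 147 169 182 190 193 190]
 [185 178 150 107  75  74  73  92 113 139 160 173 183 188 190 190 192]
 [186 180 157 119  86  84 102 125 151 172 182 184 190 192 188 190 192]
 [188 185 169 143 121 120 141 160 177 185 190 193 195 189 190 187 188]
 [188 188 182 172 160 161 171 181 186 190 194 195 192 191 188 188 187]
 [187 188 189 185 182 183 183 188 189 190 194 191 193 192 190 187 180]]
85 [352.94624011 172.74307388] [ 4.      2.75    8.75    7.     23.6875] [280.7966225  220.72228507] [ 3.      3.5    10.5    13.5    96.6875] tri [ 597.5 -115.1  112. ] top@12
[... 232 characters left out ...]
597.7 -115.2  112.1] top@121 [ 596.4 -114.2  121. ] scene@113 [ 598.8 -115.9  113. ] [0.14680791 0.02626835]
115 [352.97204641 172.68196203] [ 3.25    2.     10.5     8.5    44.4375] [280.79767348 220.7433432 ] [  2.5      3.25    11.5     13.75   116.1875] tri [ 597.7 -115.2  112.1] top@121 [ 596.4 -114.2  121. ] scene@113 [ 598.8 -115.8  113. ] [0.13958973 0.02498247]
nest xy of fin -0.6101469785609709 -7.111983019981316
-8 [ 598.67998852 -115.62112131]
-6 [ 597.63499139 -113.91584099]
-4 [ 596.58999426 -112.21056066]
[[-0.     0.242  0.97 ]
 [-0.     0.97  -0.242]
 [-1.    -0.     0.   ]]
1 [4.44738842e+01 4.47839378e-03 1.00809191e-02]
-1 [-1.35526115e+02 -1.25596205e-02  5.57954345e-03]
```

Both views agree: the fin's middle is about (597.5,-115), z 112 (expected 113), nest y about -7 and nest x about 0. Now I'll move above it.

carry_out(
  commands=[
    [0,-0.042,0.043,0,0,0],
    [0,-0.042,0.043,0,0,0],
    [0,-0.042,0.043,0,0,0],
    [0,-0.042,0.043,0,0,0],
    [0,-0.042,0.043,0,0,0],
    [0,-0.042,0.043,0,0,0],
    [0,-0.042,0.043,0,0,0],
    [0,-0.042,0.043,0,0,0],
  ],
  grip=0.5,
)

```text
t: 1.4
ee_pos: [410.6, 190.0, 223.4]
orientation: [0.19, 1.558, -0.181]
ft_force: [1.0, 1.2, 0.6]
width: 43.9
```

carry_out(
  commands=[
    [0,-0.042,0.043,0,0,0],
    [0,-0.042,0.043,0,0,0],
    [0,-0.042,0.043,0,0,0],
    [0,-0.042,0.043,0,0,0],
    [0,-0.042,0.043,0,0,0],
    [0,-0.042,0.043,0,0,0],
    [0,0,0,10,0,0],
    [0,0,0,10,0,0],
  ],
)

```text
t: 2.4
ee_pos: [610.2, -132.1, 224.4]
orientation: [0.477, 1.51, -0.464]
ft_force: [-1.4, 0.7, -0.4]
width: 43.4
```

carry_out(
  commands=[
    [0,0,0,10,0,0],
    [0,0,0,10,0,0],
    [0,0,0,5,0,0],
    [0,0,0,0,0,0],
  ],
)

```text
t: 2.9
ee_pos: [610.2, -132.9, 224.1]
orientation: [0.829, 1.403, -0.812]
ft_force: [-0.1, -0.9, -0.7]
width: 43.8
```

```bash
cat > go.py <<'E'
from h import *
import sys
from scipy.spatial.transform import Rotation as Ro
yaw=np.deg2rad(31.5); ex=np.array([np.cos(yaw),np.sin(yaw),0]); ey=np.array([-ex[1],ex[0],0]); dn=np.array([0,0,-1.])
Rt=Ro.from_matrix(np.column_stack([dn,ex,np.cross(dn,ex)]))
def st():
    o=ctrl.get_obs(); R=Ro.from_rotvec(o["orientation"]); F=np.array(o["ft_force"])
    print("t",o["t"],"pos",np.round(o["ee_pos"],1),"turn",np.rad2deg((R.inv()*Rt).as_rotvec()).round(1),"F nest xyz",[round(float(F@v),1) for v in(ex,ey,-dn)],"w",round(o["width"],1),"M",np.round(o["moment"],2)); return o,R
if __name__=="__main__":
    o,R=st(); T=np.array([float(a) for a in sys.argv[1:4]]); print("tool shift mm",R.inv().apply(T-o["ee_pos"]).round(1), "tool z in nest", [round(float(R.as_matrix()[:,2]@v),3) for v in(ex,ey)])
E
python3 go.py 597.3 -114.8 180
python3 - <<'E'
from h import *
c=cam("scene"); cv2.imwrite("pics/s1.png",cv2.resize(c[0][150:280,215:355],None,fx=4.5,fy=4.5,interpolation=cv2.INTER_CUBIC))
E
```

```text
t 2.9 pos [ 610.2 -132.9  224.1] turn [-1.9  0.  -0.7] F nest xyz [-0.6, -0.7, -0.7] w 43.8 M [-0.04  0.06  0.02]
tool shift mm [ 44.1  -2.8 -22.1] tool z in nest [-0.034, -0.999]
```

View pics/s1.png

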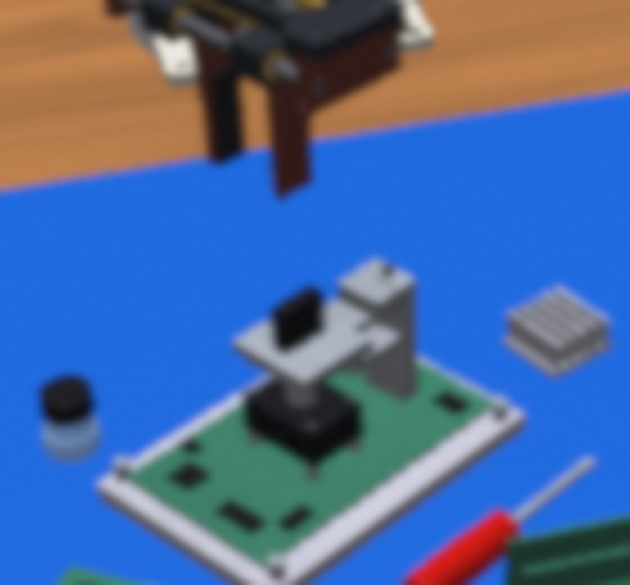

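The gripper is above the nest. Its fingers, at (225,155) and (292,190) in the crop, straddle the fin direction. I'll centre it and come down to just above the fin.

carry_out(
  commands=[
    [0,-0.003,-0.022,-1.9,0,-0.7],
    [0.03,0,0,0,0,0],
    [0.03,0,0,0,0,0],
    [0.01,0,0,0,0,0],
    [0.006,0,0,0,0,0],
    [0,0,0,0,0,0],
  ],
)

```text
t: 3.7
ee_pos: [594.2, -110.6, 148.2]
orientation: [0.783, 1.424, -0.785]
ft_force: [0.2, 0.3, -0.3]
width: 43.6
```

```bash
python3 go.py 597.3 -114.8 104
python3 - <<'E'
from h import *
c=cam("scene"); cv2.imwrite("pics/s2.png",cv2.resize(c[0][170:250,230:330],None,fx=6,fy=6,interpolation=cv2.INTER_CUBIC))
E
```

```text
t 3.7 pos [ 594.2 -110.6  148.2] turn [0.8 0.1 0. ] F nest xyz [0.3, 0.1, -0.3] w 43.6 M [-0.03  0.04  0.03]
tool shift mm [44.2  0.4  5.1] tool z in nest [0.014, -1.0]
```

View pics/s2.png

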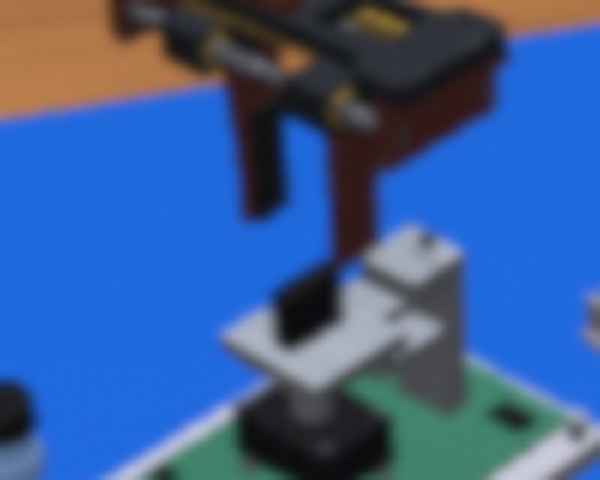

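The fingers straddle the fin line. The tips are at about (265,215) and (355,260), and the fin is at (307,300). I'll shift 5 mm back and go down around the fin.

carry_out(
  commands=[
    [0,0,0.005,0.8,0,0],
    [0.014,0,0,0,0,0],
    [0.012,0,0,0,0,0],
    [0.01,0,0,0,0,0],
    [0.006,0,0,0,0,0],
    [0.002,0,0,0,0,0],
    [0,0,0,0,0,0],
  ],
)

```text
t: 4.62
ee_pos: [598.1, -115.8, 102.4]
orientation: [0.795, 1.417, -0.796]
ft_force: [-0.1, 0.9, 0.6]
width: 43.6
```

```bash
python3 go.py 597.3 -114.8 100.5
python3 - <<'E'
from h import *
c=cam("scene"); cv2.imwrite("pics/s3.png",cv2.resize(c[0][180:250,240:320],None,fx=7,fy=7,interpolation=cv2.INTER_CUBIC))
E
```

```text
t 4.625 pos [ 598.1 -115.8  102.4] turn [-0.1  0.2 -0. ] F nest xyz [0.3, 0.8, 0.6] w 43.6 M [-0.02 -0.02  0.01]
tool shift mm [ 1.9 -0.2 -1.3] tool z in nest [-0.001, -1.0]
```

View pics/s3.png

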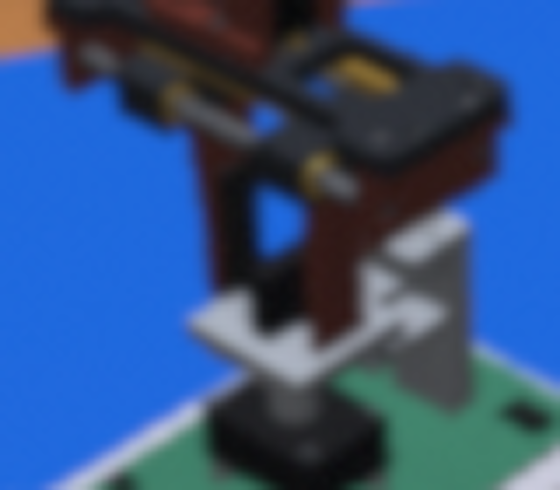

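The fingers straddle the fin just above the ledges, with tips at about (235,290) and (330,335). Closing.

carry_out(
  commands=[
    [0,0,0,0,0,0],
    [0,0,0,0,0,0],
  ],
  grip=0.82,
)

```text
t: 4.92
ee_pos: [598.6, -115.8, 103.2]
orientation: [0.795, 1.416, -0.796]
ft_force: [0.1, 1.4, -0.2]
width: 27.5
```

```bash
python3 go.py 597.3 -114.8 100.5
```

```text
t 4.925 pos [ 598.6 -115.8  103.2] turn [-0.   0.2 -0.1] F nest xyz [0.8, 1.1, -0.2] w 27.5 M [-0.04  0.02 -0.03]
tool shift mm [ 2.7 -0.6 -1.6] tool z in nest [-0.001, -1.0]
```

carry_out(
  commands=[
    [0,0,0,0,0,0],
    [0,0,0,0,0,0],
    [0,0,0,0,0,0],
  ],
  grip=1.0,
)

```text
t: 5.3
ee_pos: [598.6, -116.0, 103.5]
orientation: [0.795, 1.416, -0.796]
ft_force: [0.2, -0.5, -0.1]
width: 11.6
```

```bash
python3 go.py 597.3 -114.8 100.5
```

```text
t 5.3 pos [ 598.6 -116.   103.5] turn [-0.   0.2 -0.1] F nest xyz [-0.0, -0.5, -0.1] w 11.6 M [-0.11  0.   -0.02]
tool shift mm [ 3.  -0.5 -1.7] tool z in nest [-0.001, -1.0]
```

Gripped at 11.6 mm wide (the fin is 12) with no side force. Pressing down slowly.

carry_out(
  commands=[
    [0.0013,0,0,0,0,0],
    [0.0013,0,0,0,0,0],
    [0.0013,0,0,0,0,0],
    [0.0013,0,0,0,0,0],
  ],
)

```text
t: 5.8
ee_pos: [598.7, -116.1, 99.2]
orientation: [0.795, 1.415, -0.796]
ft_force: [-2.3, -0.3, 5.7]
width: 11.6
```

carry_out(
  commands=[
    [0.0013,0,0,0,0,0],
    [0.0013,0,0,0,0,0],
    [0.0013,0,0,0,0,0],
  ],
)

```text
t: 6.18
ee_pos: [598.9, -116.3, 96.0]
orientation: [0.795, 1.415, -0.796]
ft_force: [-2.5, -0.3, 7.5]
width: 11.6
```

carry_out(
  commands=[
    [0.0012,0,0,0,0,0],
    [0.0012,0,0,0,0,0],
  ],
)

```text
t: 6.42
ee_pos: [599.0, -116.6, 94.4]
orientation: [0.795, 1.414, -0.796]
ft_force: [-3.2, -0.5, 7.5]
width: 11.5
```

carry_out(
  commands=[
    [0.0012,0,0,0,0,0],
  ],
)

```text
t: 6.55
ee_pos: [599.2, -116.7, 93.6]
orientation: [0.795, 1.414, -0.796]
ft_force: [-2.1, 0.6, 7.8]
width: 11.7
```

carry_out(
  commands=[
    [0.0013,0,0,0,0,0],
    [0.0013,0,0,0,0,0],
  ],
)

```text
t: 6.8
ee_pos: [599.1, -116.7, 91.9]
orientation: [0.795, 1.414, -0.796]
ft_force: [-2.7, 0.8, 12.7]
width: 11.9
```

carry_out(
  commands=[
    [0.0013,0,0,0,0,0],
  ],
)

```text
t: 6.92
ee_pos: [599.2, -116.7, 91.8]
orientation: [0.795, 1.414, -0.796]
ft_force: [-6.5, 1.3, 20.3]
width: 11.6
```

carry_out(
  commands=[
    [0.0013,0,0,0,0,0],
  ],
)

```text
t: 7.05
ee_pos: [599.2, -116.7, 91.9]
orientation: [0.795, 1.414, -0.796]
ft_force: [-7.0, 0.9, 16.6]
width: 11.9
```

It bottomed at TCP z of about 91.9, about 11.6 mm down: the force jumped from 8 to 20 N and the motion stopped. Holding it down and sliding towards +y (tool -z).

carry_out(
  commands=[
    [0.001,-0.0004,-0.002,0,0,0],
    [0.001,-0.0003,-0.0025,0,0,0],
  ],
)

```text
t: 7.3
ee_pos: [597.7, -114.4, 92.0]
orientation: [0.794, 1.41, -0.795]
ft_force: [-1.5, -2.6, 9.5]
width: 11.9
```

```bash
python3 go.py 597.3 -114.8 91.9
```

```text
t 7.3 pos [ 597.7 -114.4   92. ] turn [-0.   0.5 -0.2] F nest xyz [-2.6, -1.4, 9.5] w 11.9 M [-0.4   0.72  0.04]
tool shift mm [ 0.1 -0.6  0.1] tool z in nest [-0.001, -1.0]
```

carry_out(
  commands=[
    [0.0013,-0.0003,-0.0025,0,0,0],
    [0.0013,0,-0.0025,0,0,0],
  ],
)

```text
t: 7.55
ee_pos: [596.2, -111.8, 91.9]
orientation: [0.793, 1.407, -0.795]
ft_force: [-3.6, -3.9, 13.6]
width: 12.0
```

carry_out(
  commands=[
    [0.0013,0,-0.0025,0,0,0],
    [0.0013,0,-0.0025,0,0,0],
  ],
)

```text
t: 7.8
ee_pos: [594.6, -109.2, 91.9]
orientation: [0.792, 1.403, -0.795]
ft_force: [-4.0, -2.8, 14.1]
width: 12.1
```

```bash
python3 go.py 597.3 -114.8 91.9
```

```text
t 7.8 pos [ 594.6 -109.2   91.9] turn [-0.   0.9 -0.4] F nest xyz [-4.9, -0.3, 14.1] w 12.1 M [-0.58  1.17 -0.05]
tool shift mm [ 0.1 -0.7  6.2] tool z in nest [-0.0, -1.0]
```

carry_out(
  commands=[
    [0.0013,-0.0004,-0.0025,0,0.3,-0.1],
    [0.0013,-0.0003,-0.0025,0,0.3,-0.1],
    [0.0013,-0.0003,-0.0025,0,0.3,-0.1],
    [0.0013,0,-0.0025,0,0.3,-0.1],
  ],
)

```text
t: 8.3
ee_pos: [591.8, -104.5, 91.9]
orientation: [0.795, 1.416, -0.794]
ft_force: [-4.9, -4.0, 13.7]
width: 11.8
```

```bash
python3 go.py 597.3 -114.8 91.9
```

```text
t 8.3 pos [ 591.8 -104.5   91.9] turn [ 0.1  0.2 -0.2] F nest xyz [-6.3, -0.8, 13.7] w 11.8 M [-1.17  0.83 -0.06]
tool shift mm [ 0.  -0.7 11.7] tool z in nest [0.001, -1.0]
```

carry_out(
  commands=[
    [0.0013,-0.0006,-0.0025,0,0,-0.1],
    [0.0013,-0.0006,-0.0025,0,0.1,-0.1],
    [0.0013,-0.0004,-0.0025,0,0.1,0],
  ],
)

```text
t: 8.68
ee_pos: [589.9, -101.5, 91.9]
orientation: [0.793, 1.412, -0.794]
ft_force: [-3.4, -3.6, 13.0]
width: 12.0
```

```bash
python3 go.py 597.3 -114.8 91.9
```

```text
t 8.675 pos [ 589.9 -101.5   91.9] turn [ 0.1  0.4 -0.2] F nest xyz [-4.8, -1.3, 13.0] w 12.0 M [-0.76  0.76 -0.05]
tool shift mm [ 0.1 -0.7 15.3] tool z in nest [0.001, -1.0]
```

carry_out(
  commands=[
    [0.0013,-0.0004,-0.002,0,0.1,0],
    [0.0013,-0.0004,-0.002,0,0.1,0],
  ],
)

```text
t: 8.93
ee_pos: [589.0, -100.0, 91.9]
orientation: [0.794, 1.411, -0.792]
ft_force: [-2.6, -2.9, 12.5]
width: 11.9
```

carry_out(
  commands=[
    [0.0013,-0.0003,-0.0018,0,0,0],
    [0.0013,-0.0003,-0.0018,0,0,0],
  ],
)

```text
t: 9.18
ee_pos: [588.3, -98.9, 91.9]
orientation: [0.793, 1.406, -0.792]
ft_force: [-2.9, -2.6, 13.6]
width: 11.5
```

```bash
python3 go.py 597.3 -114.8 91.9
```

```text
t 9.175 pos [588.3 -98.9  91.9] turn [ 0.1  0.7 -0.4] F nest xyz [-3.9, -0.7, 13.6] w 11.5 M [-0.66  0.98 -0.12]
tool shift mm [ 0.2 -0.7 18.3] tool z in nest [0.002, -1.0]
```

carry_out(
  commands=[
    [0.0013,-0.0003,-0.002,0,0.1,-0.1],
    [0.0013,-0.0003,-0.002,0,0,-0.1],
  ],
)

```text
t: 9.43
ee_pos: [587.4, -97.3, 91.9]
orientation: [0.791, 1.405, -0.794]
ft_force: [-2.5, -3.1, 12.5]
width: 11.9
```

carry_out(
  commands=[
    [0.0013,-0.0003,-0.002,0,0,0],
  ],
)

```text
t: 9.55
ee_pos: [586.8, -96.5, 91.9]
orientation: [0.791, 1.403, -0.794]
ft_force: [-2.5, -2.1, 13.8]
width: 11.9
```

```bash
python3 go.py 597.3 -114.8 91.9
```

```text
t 9.55 pos [586.8 -96.5  91.9] turn [ 0.1  0.9 -0.4] F nest xyz [-3.2, -0.5, 13.8] w 11.9 M [-0.56  0.97 -0.1 ]
tool shift mm [ 0.3 -0.7 21.1] tool z in nest [0.001, -1.0]
```

carry_out(
  commands=[
    [0.0013,-0.0002,-0.0018,0,0,0],
  ],
)

```text
t: 9.68
ee_pos: [586.7, -96.1, 91.9]
orientation: [0.79, 1.4, -0.794]
ft_force: [-2.3, -7.7, 11.3]
width: 11.9
```

carry_out(
  commands=[
    [0.0013,-0.0002,-0.0018,0,0,0],
  ],
)

```text
t: 9.8
ee_pos: [586.7, -96.1, 91.9]
orientation: [0.789, 1.397, -0.794]
ft_force: [-1.4, -7.9, 11.1]
width: 12.0
```

```bash
python3 go.py 597.3 -114.8 91.9
```

```text
t 9.8 pos [586.7 -96.1  91.9] turn [ 0.1  1.3 -0.5] F nest xyz [-5.3, -6.0, 11.1] w 12.0 M [-1.33  0.83 -0.09]
tool shift mm [ 0.4 -0.8 21.4] tool z in nest [0.002, -1.0]
```

The keeper is home: it stopped at 24.1 mm of travel, with side contact at 6 N. I'll relax, then open in place before lifting.

carry_out(
  commands=[
    [0,0,0,0,0,0],
    [0,0,0,0,0,0],
  ],
)

```text
t: 10.05
ee_pos: [586.9, -96.8, 93.1]
orientation: [0.789, 1.396, -0.794]
ft_force: [-2.7, -0.2, 8.6]
width: 12.0
```

carry_out(
  commands=[
    [0,0,0,0,0,0],
    [0,0,0,0,0,0],
    [0,0,0,0,0,0],
    [0,0,0,0,0,0],
  ],
  grip=0.5,
)

```text
t: 10.55
ee_pos: [587.0, -96.6, 92.2]
orientation: [0.789, 1.396, -0.794]
ft_force: [-0.6, -0.1, 0.6]
width: 43.5
```

While relaxing, the tool eased back 0.7 mm and may have taken the keeper with it. I'll re-grip and push it gently home, then open straight away.

carry_out(
  commands=[
    [0,0,0,0,0,0],
    [0,0,0,0,0,0],
    [0,0,0,0,0,0],
    [0,0,0,0,0,0],
  ],
  grip=1.0,
)

```text
t: 11.05
ee_pos: [586.9, -96.6, 92.0]
orientation: [0.789, 1.396, -0.794]
ft_force: [0.2, 0.8, -0.8]
width: 12.1
```

carry_out(
  commands=[
    [0.0006,0,-0.0015,0,0,0],
    [0.0006,0,-0.0015,0,0,0],
  ],
)

```text
t: 11.3
ee_pos: [586.6, -96.0, 92.0]
orientation: [0.787, 1.393, -0.794]
ft_force: [-0.2, -8.2, 2.2]
width: 12.1
```

```bash
python3 go.py 597.3 -114.8 91.9
```

```text
t 11.3 pos [586.6 -96.   92. ] turn [ 0.1  1.5 -0.5] F nest xyz [-4.5, -6.9, 2.2] w 12.1 M [-1.66  0.35 -0.2 ]
tool shift mm [ 0.7 -0.7 21.6] tool z in nest [0.002, -1.0]
```

carry_out(
  commands=[
    [0,0,-0.001,0,0,0],
    [0,0,0,0,0,0],
    [0,0,0,0,0,0],
  ],
  grip=0.5,
)

```text
t: 11.68
ee_pos: [585.9, -94.9, 92.0]
orientation: [0.787, 1.393, -0.794]
ft_force: [0.2, 0.3, 0.2]
width: 38.4
```

carry_out(
  commands=[
    [-0.01,0,0,0,0,0],
    [-0.03,0,0,0,0,0],
    [-0.05,0,0,0,0,0],
    [-0.05,0,0,0,0,0],
    [0,0,0.05,0,0,0],
    [0,0,0.05,0,0,0],
    [0,0,0.05,0,0,0],
    [0,0,0,0,0,0],
  ],
)

```text
t: 12.68
ee_pos: [663.9, -222.0, 246.5]
orientation: [0.786, 1.389, -0.791]
ft_force: [0.3, 1.0, 0.8]
width: 43.8
```

```bash
python3 go.py 597.3 -114.8 91.9
python3 - <<'E'
from h import *
c=cam("scene"); ct=cam("top"); a=cv2.resize(c[0][195:265,235:335],(600,420),interpolation=cv2.INTER_CUBIC)
cv2.imwrite("pics/s4.png",a)
b,s=dark(c,276,219,10,10,100); print(b,s)
for z in(98,100,101.5,103.5): print(z,proj(c,(586.6,-96,z)))
E
```

```text
t 12.675 pos [ 663.9 -222.   246.5] turn [ 0.3  1.7 -0.7] F nest xyz [0.8, 0.7, 0.8] w 43.8 M [-0.03  0.01  0.02]
tool shift mm [ 150.8   -2.2 -130.6] tool z in nest [0.004, -1.0]
[284.40611588 221.15861946] [16.5     6.5     4.5    11.5    43.6875]
98 [287.28417556 221.45368431]
100 [287.25234434 220.84414079]
101.5 [287.22843496 220.38629437]
103.5 [287.19650771 219.77491193]
```

View pics/s4.png

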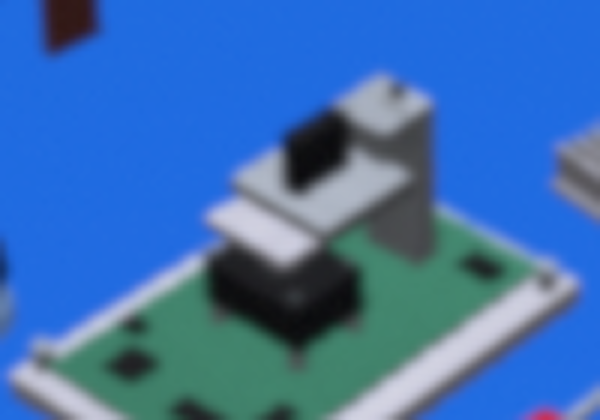

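The plunger stays down with the keeper under the lip. Fin at crop (318,150) is scene pixel (288,220), which matches the predicted (287.2,220.4) for a trapped keeper. The gripper is clear and the neighbours visible in the crop are unmoved. Handing in.

```bash
python3 -c "
from workcell import ctrl
print(ctrl.close_job())"
```

```text
the job is handed in; nothing more can be done
None
```

The job is done and handed in: the keeper is fully home under the lip and holds the plunger down by itself.

- **Pressing:** I gripped the fin and pressed at about 10 mm/s or less. The plunger bottomed about 11.6 mm down, where the force rose from 8 N to 20 N.
- **Sliding:** Holding it down with about 10 to 14 N, I slid the keeper 24.1 mm until its tongue met the upright, with about 6 N against it.
- **Second push:** When I relaxed, the tool eased back 0.7 mm, possibly with the keeper. I re-gripped, pushed it home again to the same stop with about 7 N, then opened and withdrew.

**Last checks:** The final picture shows the plunger down, the keeper under the lip and the gripper clear. The fin is at pixel (288,220), against (287.2,220.4) predicted for a trapped keeper. Force on the tool was about 1 N, close to the noise, at about 12.7 s of the 35 s.

**Not confirmed:** My final automatic fin measurement failed because its search window clipped the fin, so I read that pixel from the picture by eye. The final crop showed only part of the bench. I saw no sign that anything else had moved, but I did not check every loose item.

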